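# Load the bench rack and hold its spring keeper at the mark

## Task

Stand the jar of screws from the bench and the spray can upright in the two empty cells of the plywood rack, one in each, setting them down gently and leaving the jar that is already in the middle cell and the other things on the bench where they are. Then grip the rack's wooden knob and pull it out along the tongue against its spring, so that the keeper's stops move in front of the cells, until the keeper's pointer is in line with the line on the little steel clip. Finish while still holding the knob there, so that I can pin the keeper: do not let go.

Things in the scene. Friction and masses are not known exactly. Their poses are not given: they have to be found in the camera images.
- rack: plywood rack fixed to the bench, three open cells in a row along its own y. Origin: underside, under the middle cell; z up, -x = open front. Ends and dividers 5 mm thick, tops at z = 50 mm; back (x = 43 to 48 mm) 60 mm; front sill 22 mm. Base board to x = -72 mm; on the -y side its 8 mm thick tongue (x = -72 to 30 mm) runs out to y = -302 mm
- cell_left (a point): centre of the floor of the empty cell at the rack's +y end: x = 0, y = +87 mm of the rack, 8 mm above the bench. Each cell is 82 mm (y) by 86 mm (x) inside
- cell_right (a point): the same for the empty cell at the -y end (y = -87 mm), nearest the knob
- keeper (a joint): aluminium slide along the rack's front (x = -60 mm), in m: 0 = home, grows as it is pulled along the rack's -y; end stop at 0.070. A spring drives it home: 3.5 N at 0, plus 0.7 N per 10 mm. Three upright stops on it (8 x 12 mm, tops 76 mm above the bench) stand beside the cells at 0, in front of the cells' middles at about 0.043
- knob (a point): upright wooden knob on the keeper's arm: round post 22 mm thick, 86 mm tall with a 28 mm wide cap as its top 6 mm. This point: centre of its underside, 23 mm above the bench (its top is 109 mm above the bench); z up. At home it is at x = 0, y = -215 mm of the rack, beside the cells; it moves with the keeper
- pointer (a point): tip region of the thin (2 mm) dark pointer on the keeper, at the back (+x) end of the arm that carries the knob; 18 mm above the bench, x = +37 mm, y = -215 mm of the rack at home; moves with the keeper
- mark_clip: small steel clip, 20 mm (x) by 16 mm (y), 14 mm high, on the back (+x) edge of the tongue; the dark line across its top (along its x, through its centre) is the mark. Origin: centre of its underside; axes as the rack's. It lies 35 to 55 mm beyond the pointer at home, along the rack's -y; that distance is the pull needed. The pointer passes just above it and is not stopped by it
- loose_jar: jar of screws standing on the bench outside the rack: clear, 68 mm in diameter up to 76 mm, then a red screw lid 64 mm in diameter (fixed, can be gripped) up to the top at 92 mm; about 0.38 kg. Origin: centre of its underside; z up
- spray_can: white and black aerosol can standing on the bench, 237 mm tall, body 65 mm in diameter up to 192 mm, black cap 53 mm in diameter from 192 mm to the top (the cap is fixed and can be gripped); about 0.34 kg. Origin: centre of its underside; z up
- racked_jar: a jar of the same kind, standing in the rack's middle cell; stays there. Origin: centre of its underside
- masking_tape: bystander: roll of masking tape, 98 mm in diameter, 36 mm high. Origin: centre of its underside
- offcut_block: bystander: pine offcut 65 x 95 x 19 mm. Origin: centre of its underside

How it is judged:
On the way, in this order (a step that is already met when the one before it is completed fails the run):
1. jar and spray can stand upright in the two outer cells, one in each, released, the keeper still home (under 10 mm) (((x of loose_jar in the frame of rack between -0.025 and 0.025 m and y of loose_jar in the frame of rack between 0.062 and 0.112 m and z of loose_jar in the frame of rack between 0.003 and 0.014 m and angle between each of loose_jar, spray_can's own z axis and vertical below 0.12 rad and x of spray_can in the frame of rack between -0.025 and 0.025 m and y of spray_can in the frame of rack between -0.112 and -0.062 m and z of spray_can in the frame of rack between 0.003 and 0.014 m) or (x of loose_jar in the frame of rack between -0.025 and 0.025 m and y of loose_jar in the frame of rack between -0.112 and -0.062 m and z of loose_jar in the frame of rack between 0.003 and 0.014 m and angle between each of loose_jar, spray_can's own z axis and vertical below 0.12 rad and x of spray_can in the frame of rack between -0.025 and 0.025 m and y of spray_can in the frame of rack between 0.062 and 0.112 m and z of spray_can in the frame of rack between 0.003 and 0.014 m)) and x of racked_jar in the frame of rack between -0.025 and 0.025 m and y of racked_jar in the frame of rack between -0.025 and 0.025 m and z of racked_jar in the frame of rack between 0.003 and 0.014 m and angle between racked_jar's own z axis and vertical below 0.12 rad and contact force between the fingers and loose_jar below 0.1 N and contact force between the fingers and spray_can below 0.1 N and linear speed of each of loose_jar, spray_can below 0.03 m/s and value of joint keeper below 0.01 m), for 0.2 s.
2. keeper pulled out so that its pointer is within 4 mm of the clip's line, the fingers on the knob (y of pointer in the frame of mark_clip between -0.004 and 0.004 m and contact force between the fingers and keeper above 1.5 N), for 0.3 s.
At the end, for the whole second after the job is handed in: The fingers hold the knob (over 1.5 N), the keeper still (under 10 mm/s), its pointer within 4 mm of the line along the slide; jar and can stand upright (within 0.12 rad) on the floors of the outer cells, one in each, untouched, at rest; the other jar upright in the middle cell (all of step 2 and ((x of loose_jar in the frame of rack between -0.025 and 0.025 m and y of loose_jar in the frame of rack between 0.062 and 0.112 m and z of loose_jar in the frame of rack between 0.003 and 0.014 m and angle between each of loose_jar, spray_can's own z axis and vertical below 0.12 rad and x of spray_can in the frame of rack between -0.025 and 0.025 m and y of spray_can in the frame of rack between -0.112 and -0.062 m and z of spray_can in the frame of rack between 0.003 and 0.014 m) or (x of loose_jar in the frame of rack between -0.025 and 0.025 m and y of loose_jar in the frame of rack between -0.112 and -0.062 m and z of loose_jar in the frame of rack between 0.003 and 0.014 m and angle between each of loose_jar, spray_can's own z axis and vertical below 0.12 rad and x of spray_can in the frame of rack between -0.025 and 0.025 m and y of spray_can in the frame of rack between 0.062 and 0.112 m and z of spray_can in the frame of rack between 0.003 and 0.014 m)) and x of racked_jar in the frame of rack between -0.025 and 0.025 m and y of racked_jar in the frame of rack between -0.025 and 0.025 m and z of racked_jar in the frame of rack between 0.003 and 0.014 m and angle between racked_jar's own z axis and vertical below 0.12 rad and contact force between the fingers and loose_jar below 0.1 N and contact force between the fingers and spray_can below 0.1 N and linear speed of each of loose_jar, spray_can below 0.03 m/s and velocity of joint keeper between -0.01 and 0.01 m/s); the arm keeps its last pose, push and grip.
It fails at once if the loose jar was dropped, thrown or knocked flying (faster than 0.5 m/s while out of the fingers) (linear speed of loose_jar above 0.5 m/s and contact force between the fingers and loose_jar below 0.2 N).
It fails at once if the spray can was dropped, thrown or knocked flying (faster than 0.5 m/s while out of the fingers) (linear speed of spray_can above 0.5 m/s and contact force between the fingers and spray_can below 0.2 N).
It fails at once if a bystander was moved by more than 20 mm (distance of any of masking_tape, offcut_block from where it was at the start of the episode above 0.02 m).
It fails at once if the jar in the middle cell was lifted or tipped (z of racked_jar in the frame of rack above 0.025 m or angle between racked_jar's own z axis and vertical above 0.3 rad).
It also fails if it takes over 72 s, if anything falls off the work surface, if the arm or the gripper's body presses on something with over 40 N, if the wrist force passes 120 N, or if a joint passes its speed limit or range.

## Robot

A 7-joint arm with a two-finger parallel gripper is mounted at the origin on the work surface; the furniture and walls round the work are solid. World frame = base frame: x ahead of the robot, y to its left, z up, the work surface at z = 0. Lengths are in m, angles in rad, forces in N, time in s.
With the tool pointing down it reaches from about 0.35 to 0.9 m from the base axis. Payload 19.9 kg.
Tool frame: the origin (TCP) lies on the centre line of the jaws, within the pads' length; the fingertips stand 14 mm ahead of it and the grasp point (between the pads) lies 5 mm behind it; z points along the fingers, y is the line along which they close (so a half turn about z gives the same grasp; the last joint's range is limited). The gripper opens to 94 mm and grips with 3 to 60 N. Pads are 16 mm wide; open, the fingers measure 119 mm over their backs; the gripper's body (75 mm by 177 mm) begins 78 mm behind the grasp point.
Start: joints at [1.062, 0.417, -0.01, 1.614, 0.005, 1.111, -0.053], TCP at [0.281, -0.558, 0.187] pointing down, gripper open.
Joint ranges: [-2.81, 2.81], [-0.39, 2.02], [-1.27, 1.25], [0.06, 2.57], [-1.19, 4.33], [0.19, 2], [-2.82, 2.82]. Speed limits (rad/s): [1.89, 1.89, 2.39, 2.39, 3.01, 3.01, 3.01].

## Interface

Orientations are given as a rotation vector (axis times angle).
In Python, from station import * gives the robot as it stands.
- The arm moves only by the tool carry_out, never from a script. Its argument "increments" is a list of rows, each a list of 7 numbers: the shift along the tool's x, y, z in cm, then the turn, a rotation vector about the tool's x, y, z in degrees, then the opening, from -1 (shut) to 1 (fully open). In form: [[tx, ty, tz, wx, wy, wz, fingers], ...]. A call has 1 to 20 rows; each row shifts and turns the commanded pose from where the row before left it, along the tool's axes as they then stand; what a row does not reach is not made up. A row lasts 1/12 s, in which the tool goes at most 41.7 mm and 7.16 degrees, less where a joint would pass 70% of its speed; a pose out of reach is approached as far as the arm can. A call is refused whole if a number of a shift passes 4.17 or a number of a turn 7.16, either way. A call with a gripper value outside its range is refused whole. The fingers move at their own pace and stop on an object; the grip force is fixed at half the most. Time passes only in rows, so rows that do not move let the fingers close. It gives the time, the measured TCP pose, the force, the opening and the grip force at its end, in the units of the state.
- sense(): the state, without advancing time (a new reading comes with each control period).
- camera(name): name is "scene" or "top" or "wrist"; returns the picture (384x512x3 uint8, red, green, blue); there is no depth.
- calibration(name): a dict with "fx", "fy", "cx", "cy" (pixels), "rvec" (rotation vector, rad) and "tvec" (3), from world to camera coordinates, as OpenCV has them; the wrist camera has in their place "tool_from_camera" (4x4, takes a point from camera to tool coordinates, whose origin is the TCP and whose axes are the flange's). Camera axes: x right, y down, z forward; pixel columns grow to the right and rows downward; lengths in m; the calibration is good to about 2 mm. A picture is of the moment at which its call begins: read the wrist's pose just before it. calibration takes no time and is no camera call.
- job_done(): hands the job in; it is judged then, once.
The state is a dict: "t": time; "qpos": joint angles; "qd": joint speeds; "tau": joint torques, N m; "tcp_pos": TCP position; "tcp_rot": TCP orientation; "force": force on the tool from outside, world axes, zero at the start; "torque": the same for the moment, N m; "width": finger opening in m; "grasp_force": force on a finger pad.
Only numpy, scipy, OpenCV 4.12 (cv2) and the standard library are available. Lean on these libraries where they do the work, as an engineer would, in place of code of your own. Each camera call takes 0.05 s, during which the arm holds its last target. There are 200 camera calls.

## Working session

There is one attempt and no reset: what is moved stays moved. The work goes in short steps, Python scripts to look and compute and a tool call to move; the robot and the scene stay as the last step left them, time stands still between calls to the robot, and variables do not carry over. Pictures are saved under pics/ and viewed, at most 10 in all, crops included, and the job is handed in when it is done.

Besides the shell and the picture viewer there is one more tool, called after "Request:" by a JSON object that holds its "method" and its "body". carry_out: Moves the arm, as the interface text tells. Its arguments: {"type":"object","properties":{"increments":{"type":"array","items":{"type":"array","items":{"type":"number"}}}},"required":["increments"]}

```bash
mkdir -p pics; ls
python3 - <<'E'
from station import *
import cv2,numpy as np
s=sense();print({k:np.round(v,3) for k,v in s.items()})
for n in("scene","top"):
    im=camera(n);cv2.imwrite(f'pics/{n}0.png',im[:,:,::-1]);print(n,calibration(n))
print(calibration("wrist"))
E
```

```text
pics
{'t': np.float64(0.0), 'qpos': array([ 1.063,  0.418, -0.01 ,  1.614,  0.005,  1.111, -0.053]), 'qd': array([ 0.002,  0.001, -0.001, -0.001,  0.   , -0.001, -0.   ]), 'tau': array([-1.0000e-03, -8.5126e+01,  6.3800e-01, -4.2599e+01, -4.9000e-02,
        1.9000e-02,  0.0000e+00]), 'tcp_pos': array([ 0.281, -0.558,  0.186]), 'tcp_rot': array([-3.055e+00, -7.260e-01,  1.000e-03]), 'force': array([-0.689, -0.897,  0.427]), 'torque': array([-0.032, -0.019, -0.038]), 'grasp_force': np.float64(0.0), 'width': np.float64(0.094)}
scene {'fx': 427.92234239591124, 'fy': 427.92234239591124, 'cx': 255.1592447629288, 'cy': 192.37180060120528, 'rvec': array([ 1.1306717 , -2.29298335,  1.08184995]), 'tvec': array([0.22062645, 0.25586825, 1.18841731])}
top {'fx': 348.464021102723, 'fy': 348.464021102723, 'cx': 252.62450447620364, 'cy': 185.15090446007082, 'rvec': array([ 2.15746644, -2.14370669,  0.12773256]), 'tvec': array([-0.04417869,  0.42277225,  1.023022  ])}
{'fx': 314.88952628278525, 'fy': 314.88952628278525, 'cx': 253.17660061234628, 'cy': 191.51119370438013, 'tool_from_camera': array([[ 1.29440167e-03, -9.60206595e-01, -2.79287699e-01,
         8.15330684e-02],
       [ 9.99999086e-01,  1.13382190e-03,  7.36506537e-04,
        -2.40218435e-04],
       [-3.90535924e-04, -2.79288397e-01,  9.60207185e-01,
        -1.97267985e-01],
       [ 0.00000000e+00,  0.00000000e+00,  0.00000000e+00,
         1.00000000e+00]])}
```

```bash
cd pics; python3 -c "
import cv2
for n in('scene0','top0'):
    cv2.imwrite(n+'b.png',cv2.resize(cv2.imread(n+'.png'),(800,600),interpolation=cv2.INTER_CUBIC))"
```

```text
(no output)
```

View pics/scene0b.png

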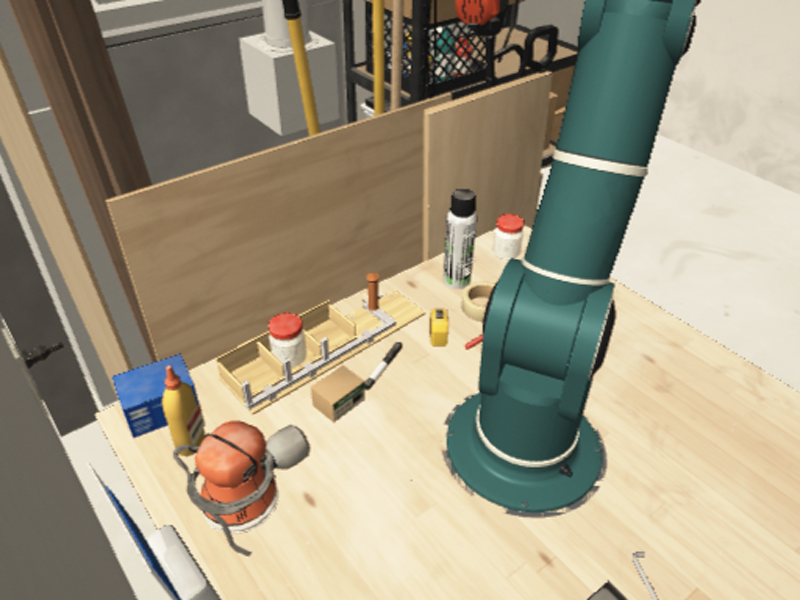

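View pics/top0b.png

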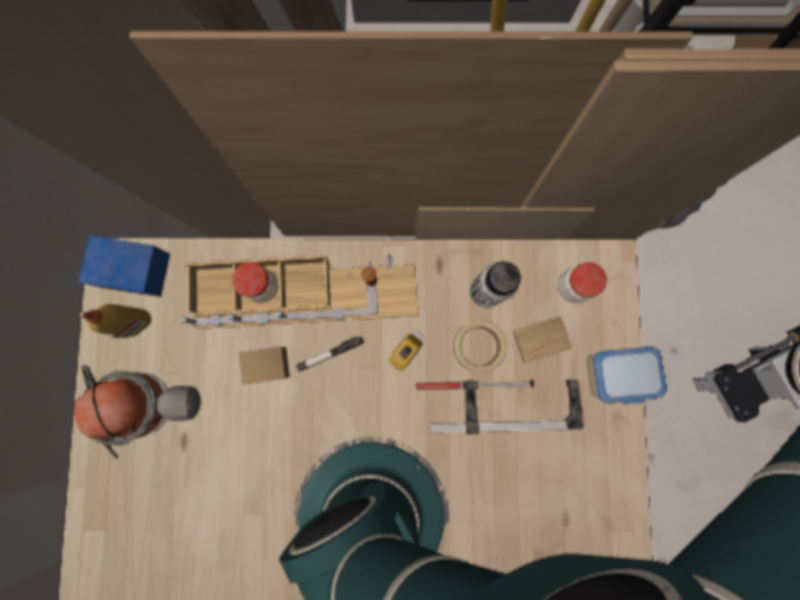

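The top view shows the rack with its long axis along world y: cells at (190–328, 262–320), knob (370,273), clip (390,260), can cap (505,278), loose jar lid (588,280). All of these are in the 800 px scale. The scene view shows the can cap at (463,198), the jar lid at (510,222) and the knob top at (373,277). I'll enlarge crops next.

```bash
cat > h.py <<'E'
import numpy as np,cv2
from scipy.spatial.transform import Rotation as R
from station import *
def cam(n,s=None):
    c=calibration(n);K=np.array([[c['fx'],0,c['cx']],[0,c['fy'],c['cy']],[0,0,1]])
    if n=='wrist':
        T=np.eye(4);T[:3,:3]=R.from_rotvec(s['tcp_rot']).as_matrix();T[:3,3]=s['tcp_pos']
        M=np.linalg.inv(T@np.array(c['tool_from_camera']))
        return K,M[:3,:3],M[:3,3]
    return K,R.from_rotvec(c['rvec']).as_matrix(),np.array(c['tvec'])
def ray(C,uv):
    K,r,t=C;d=r.T@np.linalg.inv(K)@np.array([*uv,1.]);return -r.T@t,d/np.linalg.norm(d)
def atz(C,uv,z):
    o,d=ray(C,uv);return o+d*(z-o[2])/d[2]
def tri(*L):
    A=np.zeros((3,3));b=np.zeros(3)
    for C,uv in L:
        o,d=ray(C,uv);P=np.eye(3)-np.outer(d,d);A+=P;b+=P@o
    p=np.linalg.solve(A,b)
    return p,[np.linalg.norm(np.cross(p-ray(C,uv)[0],ray(C,uv)[1])) for C,uv in L]
def proj(C,p):
    K,r,t=C;q=K@(r@np.array(p)+t);return q[:2]/q[2]
E
python3 - <<'E'
import cv2,numpy as np
t=cv2.imread('pics/top0.png');s=cv2.imread('pics/scene0.png')
def c(i,x,y,w,h,k):return cv2.resize(i[y:y+h,x:x+w],(w*k,h*k),interpolation=cv2.INTER_CUBIC)
o=np.zeros((600,800,3),np.uint8)
o[:325]=c(t,115,155,160,65,5)
o[330:330+250,:500]=c(t,295,160,100,50,5)
cv2.imwrite('pics/m1.png',o)
o=np.zeros((600,800,3),np.uint8)
o[:325,:325]=c(s,275,115,65,65,5)
o[:225,330:330+400]=c(s,205,165,80,45,5)
o[335:335+250,:]=c(s,130,190,160,50,5)
cv2.imwrite('pics/m2.png',o)
E
```

```text
(no output)
```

View pics/m1.png

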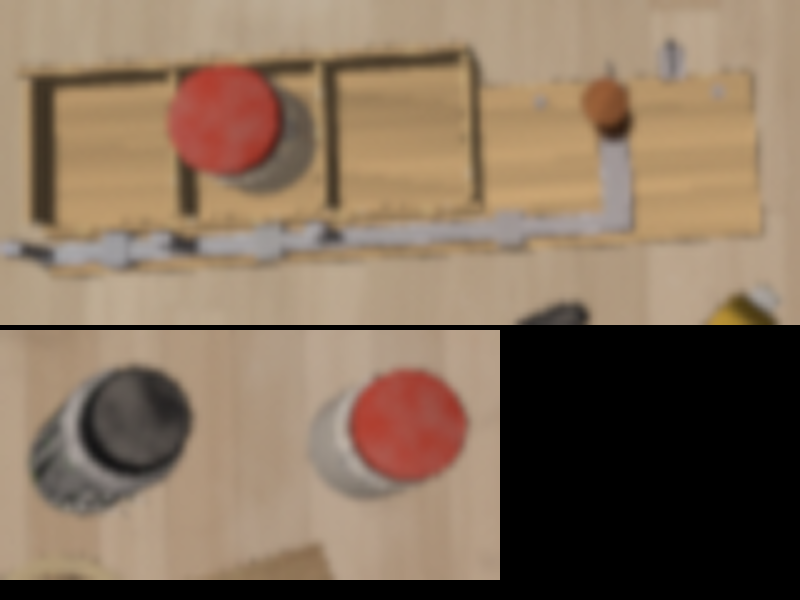

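View pics/m2.png

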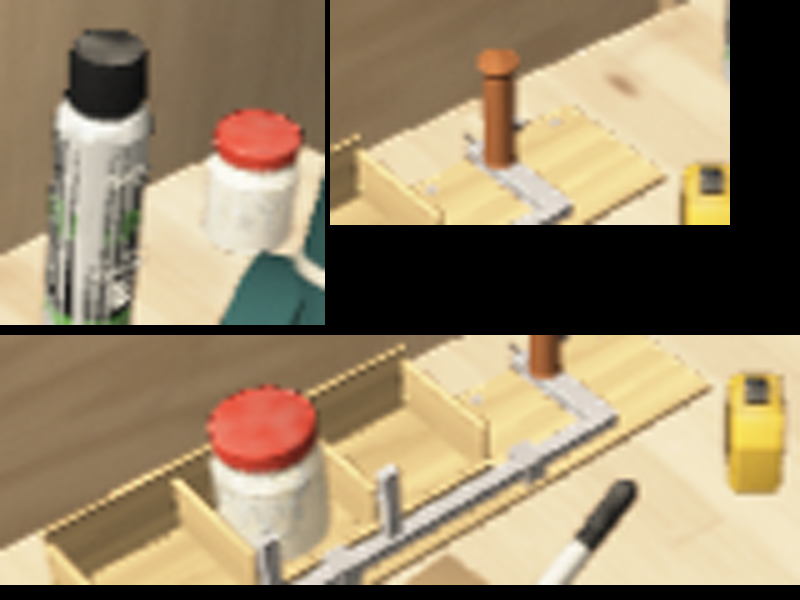

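Crop 1 shows (in crop px) the rack back's top corners at (22,72) and (472,50), the tongue's end corners at (752,70) and (762,235), and the knob cap at (606,102). It also shows the pointer at (609,68), the clip at (672,60), the can cap at (138,418) and the jar lid at (410,425). Crop 2 shows the same things in the scene view: can cap top (111,47), jar lid top (259,131), knob top (498,57), racked lid (264,423).

Run:
```python
from h import *
T=cam('top');S=cam('scene')
f=lambda u,v,x0,y0,ox=0,oy=0:(x0+(u-ox)/5-.4,y0+(v-oy)/5-.4)
t1=lambda u,v:f(u,v,115,155); t2=lambda u,v:f(u,v,295,160,0,330)
s1=lambda u,v:f(u,v,275,115); s2=lambda u,v:f(u,v,205,165,330); s3=lambda u,v:f(u,v,130,190,0,335)
np.set_printoptions(precision=4,suppress=True)
def sh(n,a,b,z):
    p,e=tri((T,a),(S,b));print(n,p,np.round(e,4),'top@z',atz(T,a,z),'scene@z',atz(S,b,z))
sh('can',t2(138,418),s1(111,47),.237)
sh('jar',t2(410,425),s1(259,131),.092)
sh('racked',t1(224,118),s3(264,423),.1)
sh('knob',t1(606,102),s2(498,57),.109)
sh('tongueFR',t1(762,235),s2(665,177),.008)
sh('tongueBR',t1(752,70),s2(575,107),.008)
a=atz(T,t1(22,72),.06);b=atz(T,t1(472,50),.06);print(a,b,np.arctan2(*(a-b)[[0,1]]),np.linalg.norm(a-b))
print('clip',atz(T,t1(672,60),.014),'pointer',atz(T,t1(609,68),.018))
```

```text
can [ 0.4159 -0.2107  0.2389] [0.0001 0.0001] top@z [ 0.4162 -0.211   0.237 ] scene@z [ 0.4182 -0.213   0.237 ]
jar [ 0.4354 -0.3904  0.0947] [0.0007 0.0007] top@z [ 0.4353 -0.3919  0.092 ] scene@z [ 0.4386 -0.393   0.092 ]
racked [0.4321 0.2209 0.0986] [0. 0.] top@z [0.4318 0.2205 0.1   ] scene@z [0.4307 0.2216 0.1   ]
knob [0.4415 0.0058 0.1106] [0.0014 0.0014] top@z [0.4407 0.0048 0.109 ] scene@z [0.4443 0.0055 0.109 ]
tongueFR [ 0.3761 -0.0846  0.0064] [0.0012 0.0012] top@z [ 0.3752 -0.0855  0.008 ] scene@z [ 0.3756 -0.0826  0.008 ]
tongueBR [ 0.4762 -0.0807  0.0053] [0.0021 0.0021] top@z [ 0.4772 -0.0791  0.008 ] scene@z [ 0.472 -0.08   0.008]
[0.4645 0.3522 0.06  ] [0.479 0.087 0.06 ] -0.05485843105752469 0.26552491506641007
clip [ 0.4821 -0.0298  0.014 ] pointer [0.4762 0.0086 0.018 ]
```

```bash
cat >> h.py <<'E'
def delta(target):
    s=sense();Rm=R.from_rotvec(s['tcp_rot']).as_matrix()
    print('t',s['t'],'tcp',np.round(s['tcp_pos'],4),'d tool cm',np.round(Rm.T@(np.array(target)-s['tcp_pos'])*100,2),'w',round(float(s['width']),4),'gf',round(float(s['grasp_force']),1),'F',np.round(s['force'],1),'\nR',np.round(Rm,4).tolist(),'q',np.round(s['qpos'],2))
E
python3 - <<'E'
from h import *
delta([.436,-.3915,.187]);
T=cam('top')
for u in(172,300,378,400): print(atz(T,(u,152),0))
E
```

```text
t 0.1 tcp [ 0.2811 -0.5578  0.1863] d tool cm [21.32 -7.88 -0.06] w 0.0939 gf 0.0 F [-0.2  0.4 -0. ] 
R [[0.893, 0.45, -0.0006], [0.45, -0.893, 0.0009], [-0.0001, -0.0011, -1.0]] q [ 1.06  0.42 -0.01  1.61  0.    1.11 -0.05]
[0.52988962 0.21241075 0.        ]
[ 0.53185354 -0.1885493   0.        ]
[ 0.53304366 -0.43152931  0.        ]
[ 0.53337844 -0.49987775  0.        ]
```

Request:
{"method": "carry_out", "body": {"increments": [[2.13,-0.79,0,0,0,0,1],[2.13,-0.79,0,0,0,0,1],[2.13,-0.79,0,0,0,0,1],[2.13,-0.79,0,0,0,0,1],[2.13,-0.79,0,0,0,0,1],[2.13,-0.79,0,0,0,0,1],[2.13,-0.79,0,0,0,0,1],[2.13,-0.79,0,0,0,0,1],[2.13,-0.79,0,0,0,0,1],[2.13,-0.79,0,0,0,0,1],[0,0,0,0,0,0,1],[0,0,0,0,0,0,1]]}}

```text
t: 1.1
tcp_pos: [0.4365, -0.3907, 0.1866]
tcp_rot: [-3.055, -0.73, 0.0]
force: [-0.7, -0.7, 0.0]
width: 0.0938
grasp_force: 0.0
```

```bash
cat >> h.py <<'E'
def red(n,z=None,save=None,out=True):
    s=sense();C=cam(n,s);im=camera(n)
    if save: cv2.imwrite('pics/'+save,im[:,:,::-1])
    h=cv2.cvtColor(im,cv2.COLOR_RGB2HSV);m=(((h[...,0]<7)|(h[...,0]>172))&(h[...,1]>140)&(h[...,2]>90)).astype(np.uint8)
    k,l,st,ce=cv2.connectedComponentsWithStats(m)
    for i in range(1,k):
        if st[i,4]>80: print(n,st[i],np.round(ce[i],1),np.round(atz(C,ce[i],z),4) if z else '')
    return C,im
E
python3 - <<'E'
from h import *
red('wrist',.09,'w1.png');delta([.436,-.3915,.084])
E
```

```text
wrist [ 225  154   63   64 2367] [255.  184.9] [ 0.4398 -0.3909  0.09  ]
wrist [  0 208  32  20 272] [ 15.9 217.9] [ 0.3015 -0.1941  0.09  ]
t 1.15 tcp [ 0.4357 -0.3918  0.1866] d tool cm [ 4.000e-02 -1.000e-02  1.026e+01] w 0.0943 gf 0.0 F [ 0.3 -0.2  0.2] 
R [[0.8929, 0.4504, -0.0005], [0.4504, -0.8929, 0.0001], [-0.0004, -0.0003, -1.0]] q [ 0.76  0.35 -0.1   1.71  0.04  1.08 -0.46]
```

View pics/w1.png

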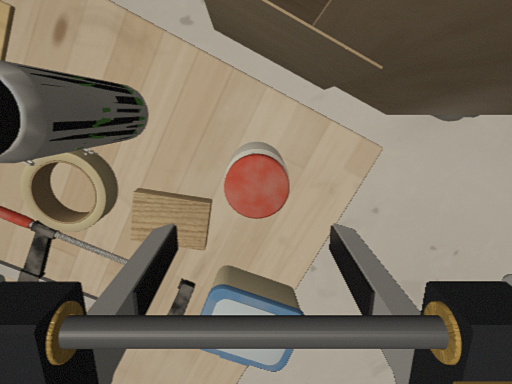

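The wrist view shows the jar lid centred at (255,185), which puts it at about (0.438, -0.391). The fingers will clear the offcut and the tray. Next I descend and grip.

Request:
{"method": "carry_out", "body": {"increments": [[0.2,0,1.5,0,0,0,1],[0,0,1.5,0,0,0,1],[0,0,1.5,0,0,0,1],[0,0,1.5,0,0,0,1],[0,0,1.5,0,0,0,1],[0,0,1.5,0,0,0,1],[0,0,1.5,0,0,0,1],[0,0,1.2,0,0,0,1],[0,0,0,0,0,0,1],[0,0,0,0,0,0,-1],[0,0,0,0,0,0,-1],[0,0,0,0,0,0,-1],[0,0,0,0,0,0,-1],[0,0,0,0,0,0,-1],[0,0,0,0,0,0,-1],[0,0,0,0,0,0,-1],[0,0,0,0,0,0,-1]]}}

```text
t: 2.57
tcp_pos: [0.4381, -0.3913, 0.0704]
tcp_rot: [3.055, 0.726, 0.001]
force: [1.3, -2.5, 6.5]
width: 0.0621
grasp_force: 30.0
```

Request:
{"method": "carry_out", "body": {"increments": [[0,0,-0.5,0,0,0,-1],[0,0,-1,0,0,0,-1],[0,0,-2,0,0,0,-1],[0,0,-2.5,0,0,0,-1],[0,0,-2.5,0,0,0,-1],[0,0,-2.5,0,0,0,-1],[0,0,-2.5,0,0,0,-1],[0,0,-2.5,0,0,0,-1],[0,0,-2.5,0,0,0,-1],[0,0,-2.5,0,0,0,-1],[0,0,-2.5,0,0,0,-1],[0,0,-2.5,0,0,0,-1],[0,0,-1,0,0,0,-1],[0,0,0,0,0,0,-1]]}}

```text
t: 3.73
tcp_pos: [0.4381, -0.391, 0.3421]
tcp_rot: [3.054, 0.726, 0.003]
force: [0.2, -0.7, -5.3]
width: 0.0628
grasp_force: 30.0
```

Run:
```python
from h import *
delta([.435,.133,.34])
```

```text
t 3.7333 tcp [ 0.4381 -0.391   0.3421] d tool cm [ 23.31 -46.93   0.11] w 0.0628 gf 30.0 F [ 0.2 -0.7 -5.3] 
R [[0.893, 0.4501, 0.0023], [0.4501, -0.893, -0.0018], [0.0012, 0.0027, -1.0]] q [ 0.76  0.25 -0.1   1.49  0.02  1.4  -0.45]
```

Request:
{"method": "carry_out", "body": {"increments": [[0.6,-1.2,0,0,0,0,-1],[1.2,-2.4,0,0,0,0,-1],[1.2,-2.4,0,0,0,0,-1],[1.2,-2.4,0,0,0,0,-1],[1.2,-2.4,0,0,0,0,-1],[1.2,-2.4,0,0,0,0,-1],[1.2,-2.4,0,0,0,0,-1],[1.2,-2.4,0,0,0,0,-1],[1.2,-2.4,0,0,0,0,-1],[1.2,-2.4,0,0,0,0,-1],[1.2,-2.4,0,0,0,0,-1],[1.2,-2.4,0,0,0,0,-1],[1.2,-2.4,0,0,0,0,-1],[1.2,-2.4,0,0,0,0,-1],[1.2,-2.4,0,0,0,0,-1],[1.2,-2.4,0,0,0,0,-1],[1.2,-2.4,0,0,0,0,-1],[1.2,-2.4,0,0,0,0,-1],[1.2,-2.4,0,0,0,0,-1],[1.1,-2.5,0,0,0,0,-1]]}}

```text
t: 5.4
tcp_pos: [0.4334, 0.1341, 0.3382]
tcp_rot: [3.056, 0.727, -0.004]
force: [1.0, -0.3, -4.5]
width: 0.0624
grasp_force: 30.0
```

Request:
{"method": "carry_out", "body": {"increments": [[0,0,0,0,0,0,-1],[0,0,1,0,0,0,-1],[0,0,2,0,0,0,-1],[0,0,2,0,0,0,-1],[0,0,2,0,0,0,-1],[0,0,2,0,0,0,-1],[0,0,2,0,0,0,-1],[0,0,2,0,0,0,-1],[0,0,1,0,0,0,-1],[0,0,0,0,0,0,-1],[0,0,0,0,0,0,-1],[0,0,0,0,0,0,-1]]}}

```text
t: 6.4
tcp_pos: [0.435, 0.1328, 0.2005]
tcp_rot: [-3.056, -0.726, -0.001]
force: [1.3, -0.0, -4.2]
width: 0.0623
grasp_force: 30.0
```

Run:
```python
from h import *
delta([.435,.133,.2])
C,w=red('wrist',None); T,a=red('top',.22); S,b=red('scene')
cv2.imwrite('pics/w2.png',w[:,:,::-1])
o=np.zeros((600,800,3),np.uint8)
f=lambda i,x,y,w,h,k:cv2.resize(i[y:y+h,x:x+w,::-1],(w*k,h*k),interpolation=cv2.INTER_CUBIC)
o[:280]=f(b,120,160,200,70,4);o[290:,:400]=cv2.resize(w[:,:,::-1],(400,310));o[290:590,410:790]=cv2.resize(a[130:230,100:227,::-1],(380,300))
cv2.imwrite('pics/m3.png',o)
```

```text
t 6.4 tcp [0.435  0.1328 0.2005] d tool cm [ 0.01 -0.01  0.05] w 0.0623 gf 30.0 F [ 1.3 -0.  -4.2] 
R [[0.8931, 0.4498, 0.0007], [0.4498, -0.8931, 0.0002], [0.0008, 0.0002, -1.0]] q [ 0.2   0.13 -0.61  1.99  0.08  1.05 -1.55]
wrist [ 139  114   66   66 2916] [172.9 146.4] 
wrist [ 202  185  103   99 6786] [253.2 234. ] 
scene [194 157  21  17 220] [206.3 165. ] 
scene [172 200  21  17 282] [182.2 208.4]
```

View pics/m3.png

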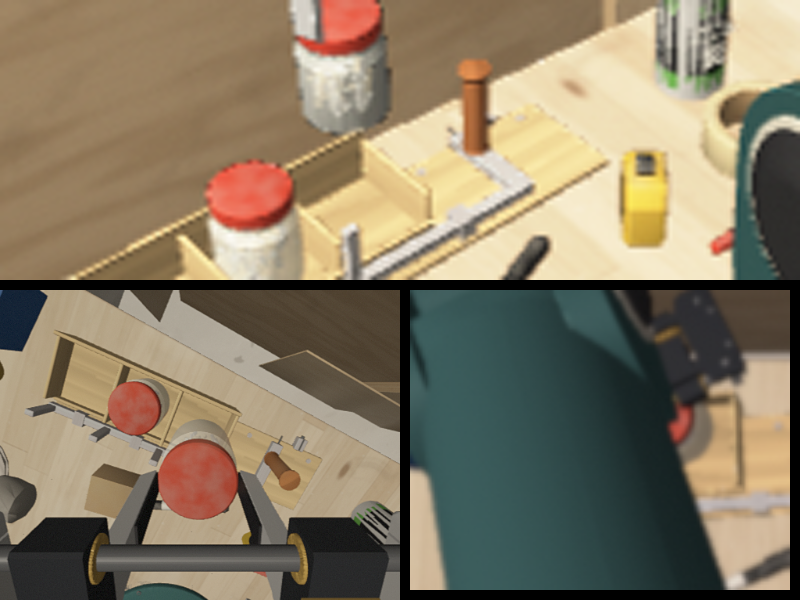

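Run:
```python
from h import *
np.set_printoptions(precision=4,suppress=True)
s=sense();C=cam('wrist',s)
k=lambda u,v:(u*1.28,(v-290)*1.2387)
print('held',atz(C,(253.2,234.5),.2005+.0216))
a=atz(C,k(56,332),.06);b=atz(C,k(240,411),.06);e=(a-b)/np.linalg.norm(a-b);print(a,b,np.arctan2(-e[0],e[1]),np.linalg.norm(a-b))
print('racked',atz(C,(172.9,146.4),.1),'tongueBR',atz(C,k(322,459),.008),'FR',atz(C,k(300,503),.008))
import cv2
w=cv2.imread('pics/w2.png')[30:230,50:410];cv2.imwrite('pics/m4.png',cv2.resize(w,(800,444),interpolation=cv2.INTER_CUBIC))
```

```text
held [0.438  0.1345 0.2221]
[0.4676 0.3506 0.06  ] [0.4882 0.0945 0.06  ] 0.08012135383252877 0.2568812390951042
racked [0.4361 0.2184 0.1   ] tongueBR [ 0.4792 -0.0785  0.008 ] FR [ 0.3956 -0.0897  0.008 ]
```

View pics/m4.png

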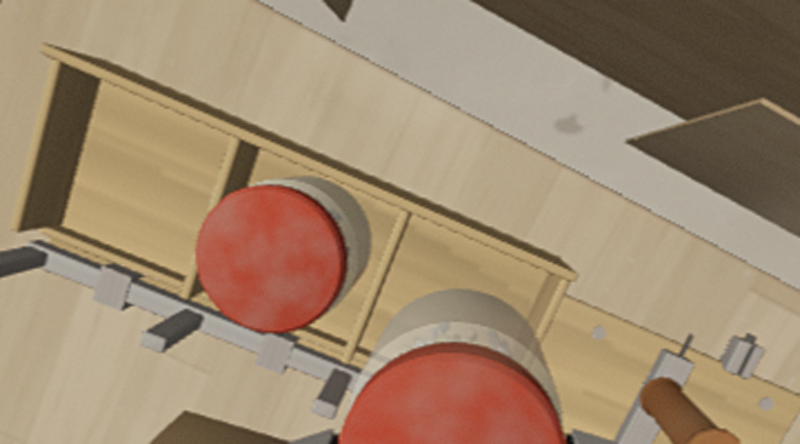

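The enlarged wrist crop shows the cell dividers' top lines at (237,137)–(188,297) and (406,213)–(350,360), and the back's top corners at (42,45) and (577,272). The held jar hangs above the right-hand cell. The pointer is at about (688,340) and the clip at about (742,355).

Run:
```python
from h import *
np.set_printoptions(precision=4,suppress=True)
C=cam('wrist',sense())
k=lambda u,v:(50+(u+.5)/2.222-.5,30+(v+.5)/2.222-.5)
o=np.array([.430,.220]);th=.055
r=np.array([[np.cos(th),-np.sin(th)],[np.sin(th),np.cos(th)]])
for n,u,v,z in [('d1back',237,137,.05),('d1front',188,297,.05),('d2back',406,213,.05),('d2front',350,360,.05),('BL',42,45,.06),('BR',577,272,.06),('ptr',688,340,.018),('clip',742,355,.014)]:
    p=atz(C,k(u,v),z);print(n,p,'rack',r.T@(p[:2]-o))
```

```text
d1back [0.4698 0.2646 0.05  ] rack [0.0422 0.0423]
d1front [0.387  0.2578 0.05  ] rack [-0.0409  0.0401]
d2back [0.4741 0.1777 0.05  ] rack [ 0.0417 -0.0446]
d2front [0.3937 0.1711 0.05  ] rack [-0.039  -0.0468]
BL [0.4681 0.3539 0.06  ] rack [0.0454 0.1316]
BR [0.4871 0.0912 0.06  ] rack [ 0.05   -0.1317]
ptr [0.4793 0.0069 0.018 ] rack [ 0.0375 -0.2155]
clip [ 0.4854 -0.0271  0.014 ] rack [ 0.0417 -0.2497]
```

Request:
{"method": "carry_out", "body": {"increments": [[-0.25,0.16,0,0,0,0,-1],[0,0,1,0,0,0,-1],[0,0,1.5,0,0,0,-1],[0,0,1.5,0,0,0,-1],[0,0,1.5,0,0,0,-1],[0,0,1.5,0,0,0,-1],[0,0,1.0,0,0,0,-1],[0,0,1.0,0,0,0,-1],[0,0,1.0,0,0,0,-1],[0,0,0.7,0,0,0,-1],[0,0,0.5,0,0,0,-1],[0,0,0.3,0,0,0,-1],[0,0,0.2,0,0,0,-1],[0,0,0,0,0,0,-1],[0,0,0,0,0,0,-1]]}}

```text
t: 7.8
tcp_pos: [0.4334, 0.1304, 0.0831]
tcp_rot: [-3.056, -0.727, -0.0]
force: [-0.1, 0.1, -4.8]
width: 0.0626
grasp_force: 30.0
```

Request:
{"method": "carry_out", "body": {"increments": [[0,0,0.15,0,0,0,-1],[0,0,0.15,0,0,0,-1],[0,0,0.1,0,0,0,-1],[0,0,0.05,0,0,0,-1],[0,0,0,0,0,0,-1],[0,0,0,0,0,0,-1]]}}

```text
t: 8.3
tcp_pos: [0.4333, 0.1303, 0.0785]
tcp_rot: [3.056, 0.727, 0.0]
force: [-0.2, -0.8, -2.0]
width: 0.0623
grasp_force: 30.0
```

Request:
{"method": "carry_out", "body": {"increments": [[0,0,0.05,0,0,0,-1],[0,0,0,0,0,0,-1],[0,0,0,0,0,0,0.6],[0,0,0,0,0,0,0.6],[0,0,0,0,0,0,0.6],[0,0,0,0,0,0,0.6],[0,0,0,0,0,0,0.6],[0,0,-0.5,0,0,0,0.6],[0,0,-1.5,0,0,0,0.6],[0,0,-2,0,0,0,0.6],[0,0,-2.5,0,0,0,0.6],[0,0,-3,0,0,0,1],[0,0,-3,0,0,0,1],[0,0,-3,0,0,0,1],[0,0,-3,0,0,0,1],[0,0,-3,0,0,0,1],[0,0,-2,0,0,0,1],[0,0,0,0,0,0,1]]}}

```text
t: 9.8
tcp_pos: [0.4344, 0.131, 0.317]
tcp_rot: [3.056, 0.727, 0.009]
force: [0.3, 0.1, 0.7]
width: 0.0937
grasp_force: 0.0
```

Run:
```python
from h import *
red('wrist',.1,'w3.png');red('scene',.09);delta([.416,-.211,.31])
```

```text
wrist [ 168  110   48   48 1626] [192.9 133.8] [0.4353 0.2188 0.1   ]
wrist [ 232  142   46   46 1381] [254.  162.8] [0.4369 0.1306 0.1   ]
wrist [309 296  42  19 186] [330.9 306.2] [ 0.2918 -0.0748  0.1   ]
scene [198 189  20  16 255] [208.  196.5] [0.4365 0.1278 0.09  ]
scene [172 200  21  17 283] [182.3 208.3] [0.4368 0.2196 0.09  ]
t 9.9 tcp [0.4333 0.1304 0.3133] d tool cm [-16.9   29.71   0.33] w 0.0939 gf 0.0 F [ 0.  -0.5  0.1] 
R [[0.893, 0.45, 0.0011], [0.45, -0.893, 0.0001], [0.001, 0.0004, -1.0]] q [ 0.24  0.02 -0.61  1.83  0.01  1.3  -1.47]
```

Request:
{"method": "carry_out", "body": {"increments": [[-1.2,2.12,0,0,0,0,1],[-1.2,2.12,0,0,0,0,1],[-1.2,2.12,0,0,0,0,1],[-1.2,2.12,0,0,0,0,1],[-1.2,2.12,0,0,0,0,1],[-1.2,2.12,0,0,0,0,1],[-1.2,2.12,0,0,0,0,1],[-1.2,2.12,0,0,0,0,1],[-1.2,2.12,0,0,0,0,1],[-1.2,2.12,0,0,0,0,1],[-1.2,2.12,0,0,0,0,1],[-1.2,2.12,0,0,0,0,1],[-1.2,2.12,0,0,0,0,1],[-1.3,2.15,0,0,0,0,1],[0,0,0,0,0,0,1],[0,0,0,0,0,0,1]]}}

```text
t: 11.23
tcp_pos: [0.4153, -0.2115, 0.3116]
tcp_rot: [-3.055, -0.724, 0.003]
force: [0.2, 0.6, 0.3]
width: 0.0943
grasp_force: 0.0
```

Run:
```python
from h import *
s=sense();C=cam('wrist',s);im=camera('wrist');g=cv2.cvtColor(im,cv2.COLOR_RGB2GRAY)
uv=proj(C,[.416,-.211,.237]);print(uv);delta([.416,-.211,.165])
cv2.imwrite('pics/w4.png',im[:,:,::-1])
```

```text
[253.18164114 193.16721338]
t 11.2833 tcp [ 0.4157 -0.2106  0.3119] d tool cm [ 0.02  0.08 14.69] w 0.0938 gf 0.0 F [-0.4  0.7 -0.1] 
R [[0.8931, 0.4499, -0.0016], [0.4499, -0.8931, 0.0011], [-0.0009, -0.0017, -1.0]] q [ 0.61  0.03 -0.21  1.81  0.01  1.3  -0.71]
```

View pics/w4.png

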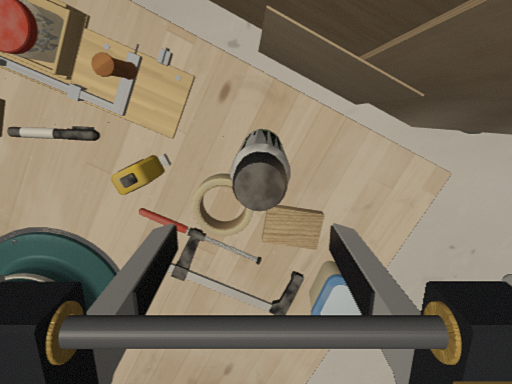

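The can cap appears at about (260,181), while I predicted (253,193). I'll refine this numerically.

Run:
```python
from h import *
g=cv2.imread('pics/w4.png',0);np.set_printoptions(linewidth=250)
print(g[124:218:2,260]);print(g[184,224:300:2]);print(g[170,224:300:2])
C=cam('wrist',sense())
for uv in[(260,181),(260,184)]:
  for z in(.237,.21):print(atz(C,uv,z))
h=cv2.cvtColor(cv2.imread('pics/top0.png'),cv2.COLOR_BGR2HSV)[160:210,295:340]
```

```text
[152 152 134  76  84  86  88  95  95  91 135 141 145 164  46  19  22  27  28  75 100  99  94 100 102 101 100  97  95  90  86  85  81  88  85  85  92  88  87  90  88  88  74  82 164 160 160]
[152 151 153 156 115  69  96  95  91  86  86  90  93  90  94  97  94  90  86  89  84  75  71  69  69  73  72  79  85  89  79  68 146 154 153 153 152 150]
[162 165 160 149 151 149  31  33  53  86  89  93  96 100 100  99 100 103 100  94  88  79  70  68  65  65  65  55  50  52  57 110  93 121 157 155 155 155]
[ 0.42912166 -0.21039715  0.237     ]
[ 0.42321015 -0.21402094  0.21      ]
[ 0.42666047 -0.21165986  0.237     ]
[ 0.4205047  -0.21540898  0.21      ]
```

Request:
{"method": "carry_out", "body": {"increments": [[0.4,0.4,0,0,0,0,1],[0,0,1,0,0,0,1],[0,0,1.5,0,0,0,1],[0,0,1.5,0,0,0,1],[0,0,1.5,0,0,0,1],[0,0,1.5,0,0,0,1],[0,0,1.5,0,0,0,1],[0,0,1.5,0,0,0,1],[0,0,1.5,0,0,0,1],[0,0,1.5,0,0,0,1],[0,0,1.2,0,0,0,1],[0,0,0,0,0,0,1]]}}

```text
t: 12.28
tcp_pos: [0.4202, -0.2115, 0.1682]
tcp_rot: [-3.053, -0.728, 0.004]
force: [0.1, -0.4, -0.8]
width: 0.0941
grasp_force: 0.0
```

Run:
```python
from h import *
s=sense();C=cam('wrist',s);im=camera('wrist');g=cv2.cvtColor(im,cv2.COLOR_RGB2GRAY);np.set_printoptions(linewidth=250)
delta([.421,-.213,.165]);uv=proj(C,[.421,-.213,.237]);print(uv)
cv2.imwrite('pics/w5.png',im[:,:,::-1])
print(g[130:330:4,254]);print(g[int(uv[1]),150:360:4])
```

```text
t 12.3333 tcp [ 0.4208 -0.2119  0.1696] d tool cm [-0.03  0.11  0.46] w 0.0943 gf 0.0 F [-0.2  0.   0.8] 
R [[0.8925, 0.451, -0.0021], [0.451, -0.8925, 0.0013], [-0.0013, -0.0021, -1.0]] q [ 0.6   0.17 -0.22  1.99  0.04  0.98 -0.74]
[256.49551515 283.12398747]
[159 163 160 159 129  70 124 130 126 110 113 119 122 133 141 154 168 125  44  37  35  33  29  33  33  31  99 103 107 106 104 103 104 102  95  95  91  90  89  81  89  98  92  84  84  84  78  50  69  77]
[ 15  21   8 158  66  97 101  86  44  45 162 160 162 165 166 171  91  90  93  93  87  85  90  93  89  86  88  79  82  80  64  53  48  46  50  46  45  47  60  50 141 145 154 153 153 150 152 138 176  94  22  26  23]
```

Request:
{"method": "carry_out", "body": {"increments": [[0,0.2,0,0,0,0,1],[0,0,0,0,0,0,-1],[0,0,0,0,0,0,-1],[0,0,0,0,0,0,-1],[0,0,0,0,0,0,-1],[0,0,0,0,0,0,-1],[0,0,0,0,0,0,-1],[0,0,0,0,0,0,-1],[0,0,0,0,0,0,-1]]}}

```text
t: 13.08
tcp_pos: [0.4223, -0.2147, 0.1709]
tcp_rot: [3.056, 0.726, 0.0]
force: [-0.0, -0.6, -0.5]
width: 0.0515
grasp_force: 30.0
```

Request:
{"method": "carry_out", "body": {"increments": [[0,0,-0.3,0,0,0,-1],[0,0,-0.5,0,0,0,-1],[0,0,-0.7,0,0,0,-1],[0,0,0,0,0,0,-1],[0,0,0,0,0,0,-1],[0,0,0,0,0,0,-1]]}}

```text
t: 13.58
tcp_pos: [0.4222, -0.2146, 0.1858]
tcp_rot: [3.056, 0.727, 0.0]
force: [-0.4, 0.5, -3.6]
width: 0.051
grasp_force: 30.0
```

Run:
```python
from h import *
im=camera('scene');cv2.imwrite('pics/s6.png',cv2.resize(im[60:220,230:390,::-1],(600,600),interpolation=cv2.INTER_CUBIC));delta([.42,-.21,.3])
```

```text
t 13.6333 tcp [ 0.4221 -0.2146  0.1857] d tool cm [ 1.000e-02 -5.100e-01 -1.143e+01] w 0.0512 gf 30.0 F [-0.7  0.2 -4.7] 
R [[0.893, 0.45, -0.0002], [0.45, -0.893, 0.0001], [-0.0002, -0.0002, -1.0]] q [ 0.6   0.15 -0.22  1.97  0.04  1.02 -0.74]
```

View pics/s6.png

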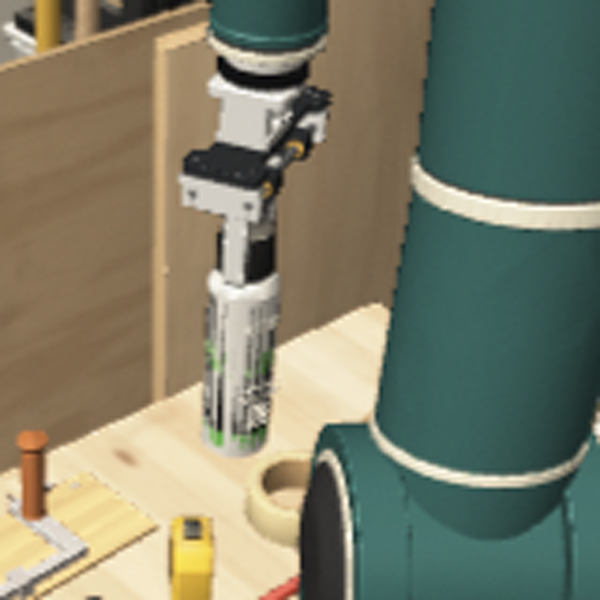

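The view shows the can lifted clear and upright, gripped at the cap and shoulder. Next: raise it, carry it to the left cell and check.

Request:
{"method": "carry_out", "body": {"increments": [[0,0,-1,0,0,0,-1],[0,0,-2,0,0,0,-1],[0,0,-2,0,0,0,-1],[0,0,-2,0,0,0,-1],[0,0,-2,0,0,0,-1],[0,0,-2,0,0,0,-1],[0,0,-2,0,0,0,-1],[0,0,-1,0,0,0,-1],[0,0,0,0,0,0,-1]]}}

```text
t: 14.38
tcp_pos: [0.4229, -0.2149, 0.328]
tcp_rot: [3.054, 0.726, 0.004]
force: [0.3, 0.0, -2.2]
width: 0.0512
grasp_force: 30.0
```

Request:
{"method": "carry_out", "body": {"increments": [[0.6,-1.2,0,0,0,0,-1],[1.2,-2.36,0,0,0,0,-1],[1.2,-2.36,0,0,0,0,-1],[1.2,-2.36,0,0,0,0,-1],[1.2,-2.36,0,0,0,0,-1],[1.2,-2.36,0,0,0,0,-1],[1.2,-2.36,0,0,0,0,-1],[1.2,-2.36,0,0,0,0,-1],[1.2,-2.36,0,0,0,0,-1],[1.2,-2.36,0,0,0,0,-1],[1.2,-2.36,0,0,0,0,-1],[1.2,-2.36,0,0,0,0,-1],[1.2,-2.36,0,0,0,0,-1],[1.2,-2.36,0,0,0,0,-1],[1.2,-2.36,0,0,0,0,-1],[1.2,-2.36,0,0,0,0,-1],[1.2,-2.36,0,0,0,0,-1],[1.2,-2.36,0,0,0,0,-1],[1.2,-2.36,0,0,0,0,-1],[1.2,-2.36,0,0,0,0,-1]]}}

```text
t: 16.05
tcp_pos: [0.423, 0.3031, 0.3246]
tcp_rot: [3.056, 0.727, -0.003]
force: [0.9, -0.4, -2.6]
width: 0.0515
grasp_force: 30.0
```

Request:
{"method": "carry_out", "body": {"increments": [[0.3,-0.6,0,0,0,0,-1],[0,0,0,0,0,0,-1],[0,0,0,0,0,0,-1],[0,0,0,0,0,0,-1]]}}

```text
t: 16.38
tcp_pos: [0.4239, 0.3075, 0.3253]
tcp_rot: [3.056, 0.725, -0.001]
force: [-0.0, -1.3, -3.3]
width: 0.0513
grasp_force: 30.0
```

Run:
```python
from h import *
np.set_printoptions(linewidth=250,precision=4,suppress=True)
delta([.425,.305,.325])
s=sense();C,im=red('wrist',.1,'w7.png');z=s['tcp_pos'][2]
print('tcp proj at captop',proj(C,[*s['tcp_pos'][:2],z+.066]),'bottom',proj(C,[*s['tcp_pos'][:2],z-.171]))
S,b=red('scene',.1)
g=cv2.cvtColor(im,cv2.COLOR_RGB2GRAY);print(g[180:340:4,254])
for r in (215,240,270,285):print(r,g[r,190:330:4])
print('scene',proj(S,[*s['tcp_pos'][:2],z-.171]))
o=np.zeros((600,800,3),np.uint8);o[:,:480]=cv2.resize(b[90:265,120:260,::-1],(480,600),interpolation=cv2.INTER_CUBIC)
o[:240,480:]=cv2.resize(im[:,:,::-1],(320,240));o[245:600,480:]=cv2.resize(im[150:327,170:330,::-1],(320,355));cv2.imwrite('pics/m7.png',o)
```

```text
t 16.3833 tcp [0.4239 0.3075 0.3253] d tool cm [-0.02  0.27  0.03] w 0.0513 gf 30.0 F [-0.  -1.3 -3.3] 
R [[0.8934, 0.4493, -0.0006], [0.4493, -0.8934, -0.0008], [-0.0009, 0.0005, -1.0]] q [-0.01  0.19 -0.78  1.65  0.14  1.35 -1.92]
wrist [290 161  32  18 127] [309.  166.4] [0.4531 0.2366 0.1   ]
wrist [307 182  28  23 228] [322.2 194.4] [0.4267 0.2003 0.1   ]
wrist [296 186  15  18 139] [303.1 193.2] [0.4161 0.2252 0.1   ]
wrist [344 189  46  43 911] [366. 207.] [0.4385 0.1355 0.1   ]
tcp proj at captop [253.4195 279.7061] bottom [253.1053 170.8353]
scene [294   5  25  11 160] [306.1   9.8] [ 1.6038 -1.3778  0.1   ]
scene [198 189  20  16 256] [208.  196.5] [0.4263 0.1337 0.1   ]
scene [172 200  21  17 283] [182.2 208.3] [0.4267 0.2248 0.1   ]
[129 162 167 176 190  52  45  36  31  34  34  31  36 117 118 111 114 119 115 113 110 110 100  94  88  92  90  95 103 100 103 110 101  91  42  67  83  96 121 133]
215 [193 190 194 189 173 182 199  70  47  42  44  42  38  38  33  36  39  33  31  32  30  27  24  27  15 137 127 112 157 182 137 111 174 104 181]
240 [126 124 125 119  33  40  38  62 115 117 118 118 121 119 117 118 111 109  96  92  87  76  76  25  26  23  24  26  65 123 124 127 126 120 188]
270 [125  29  17  34 109 105 106  95  94  97 100 101 108 109 106 101  96  94  84  65  54  52  56  53  69  77  86  44  30  37  30 129 123 125 122]
285 [ 28  16  26 120 112 109 104 113 111 105 105 105  99  96  97  98  92  85  72  62  64  63  54  60  60  61  67 190 192  24  35  29  63 123 123]
scene [155.021  206.3368]
```

Request:
{"method": "carry_out", "body": {"increments": [[0,0.25,0,0,0,0,-1],[0,0,1,0,0,0,-1],[0,0,1.6,0,0,0,-1],[0,0,1.6,0,0,0,-1],[0,0,1.6,0,0,0,-1],[0,0,1,0,0,0,-1],[0,0,1,0,0,0,-1],[0,0,1,0,0,0,-1],[0,0,1,0,0,0,-1],[0,0,1,0,0,0,-1],[0,0,1,0,0,0,-1],[0,0,1,0,0,0,-1],[0,0,0.5,0,0,0,-1],[0,0,0.4,0,0,0,-1],[0,0,0.4,0,0,0,-1],[0,0,0,0,0,0,-1],[0,0,0,0,0,0,-1]]}}

```text
t: 17.9
tcp_pos: [0.4252, 0.3064, 0.185]
tcp_rot: [-3.056, -0.727, -0.0]
force: [0.5, 0.4, -3.1]
width: 0.0512
grasp_force: 30.0
```

Request:
{"method": "carry_out", "body": {"increments": [[0,0,0.15,0,0,0,-1],[0,0,0.15,0,0,0,-1],[0,0,0.15,0,0,0,-1],[0,0,0.1,0,0,0,-1],[0,0,0.05,0,0,0,-1],[0,0,0,0,0,0,-1],[0,0,0,0,0,0,-1]]}}

```text
t: 18.48
tcp_pos: [0.4253, 0.3065, 0.1791]
tcp_rot: [-3.056, -0.727, -0.001]
force: [-0.9, 0.7, 1.4]
width: 0.0512
grasp_force: 30.0
```

Request:
{"method": "carry_out", "body": {"increments": [[0,0,0,0,0,0,0.3],[0,0,0,0,0,0,0.5],[0,0,0,0,0,0,0.8],[0,0,0,0,0,0,0.8],[0,0,0,0,0,0,0.8],[0,0,0,0,0,0,0.8],[0,0,-0.5,0,0,0,0.8],[0,0,-1,0,0,0,0.8],[0,0,-2,0,0,0,0.8],[0,0,-2,0,0,0,0.8],[0,0,-2,0,0,0,0.8],[0,0,-2,0,0,0,0.8],[0,0,-2,0,0,0,0.8],[0,0,-2,0,0,0,0.8],[0,0,0,0,0,0,0.8],[0,0,0,0,0,0,0.8]]}}

```text
t: 19.82
tcp_pos: [0.4254, 0.3066, 0.3153]
tcp_rot: [-3.056, -0.727, -0.003]
force: [-0.1, 0.1, 0.0]
width: 0.0848
grasp_force: 0.0
```

Run:
```python
from h import *
np.set_printoptions(linewidth=250,precision=4,suppress=True)
delta([.4425,.005,.31])
s=sense();S,b=red('scene',.1);C,w=red('wrist',.1)
cv2.imwrite('pics/s8.png',b[:,:,::-1]);cv2.imwrite('pics/w8.png',w[:,:,::-1])
g=cv2.cvtColor(b,cv2.COLOR_RGB2GRAY)
for z in(.245,.2,.15,.1):
    u,v=proj(S,[.4253,.3065,z]).round().astype(int);print(z,u,v,g[v,u-26:u+27])
u,v=proj(C,[.4253,.3065,.245]).round().astype(int);gw=cv2.cvtColor(w,cv2.COLOR_RGB2GRAY);print(u,v,gw[v,u-60:u+60:4],gw[v-80:v+60:4,u])
```

```text
t 19.8167 tcp [0.4254 0.3066 0.3153] d tool cm [-12.05  27.71   0.5 ] w 0.0848 gf 0.0 F [-0.1  0.1  0. ] 
R [[0.893, 0.45, 0.0019], [0.45, -0.893, 0.0009], [0.0021, -0.0, -1.0]] q [-0.01  0.2  -0.78  1.67  0.15  1.33 -1.92]
scene [294   6  25  10 136] [306.   10.4] [ 1.5954 -1.3698  0.1   ]
scene [198 189  20  16 256] [208.  196.5] [0.4263 0.1337 0.1   ]
scene [172 200  21  17 282] [182.2 208.4] [0.4264 0.2246 0.1   ]
wrist [291 163  41  17 205] [312.1 169.6] [0.4539 0.2327 0.1   ]
wrist [290 180  46  28 567] [313.7 195.3] [0.4237 0.2129 0.1   ]
wrist [ 345  192   47   44 1246] [367.7 212.8] [0.4355 0.1334 0.1   ]
0.245 150 181 [134 133 134 134 133 134 133 134 131 131 129 129 129 129 129 131 130 123 120 123 122 122 121 116 108 101  96  91  88  87  92 100 102  90  54  72 127 127 127 127 127 126 126 126 126 128 128 128 129 127 130 130 127]
0.2 153 193 [120 120 121 122 121 121 122 123 125 126 129 132 132 131 109  41  35  36  35  33  31  29  29  26  27  26  24  21  21  21  20  18  17  21  77 125  94  81 121 119 117 116 116 119 121 121 120 120 120 120 121 120 118]
0.15 155 207 [127 129 129 130 129 130 130 131 131 130 130 127 128 127 141 165 185 211 208 206 203 198 194 176 152 169 151 127 136 132 127 122 116 118 120 111 104  89  90 119 119 119 126 140 155 153 151 148 144 145 148 148 146]
0.1 158 220 [127 127 127 128 128 129 129 128 129 128 126 127 126 126 133 140 156 204 207 202 203 200 196 159 102 169 143  89 109 104  87  83  54  75  82  87  88  97 100 103 136 192 214 223 236 243 244 240 241 243 244 241 238]
253 196 [174 176 175 171 172 172 176 182  63  98 101  90  98  96  94  89  75  62  62  63  74  46 166  84 158 116 116 113 109 109] [177 130 168 166 139  90  95 105 109 151 176  24  32  39 103 106 103 102  99  92  89  86  92  93  97  75 178 179 183  82  87  91 147 146 144]
```

Both items are placed: the can's cap centre matches where I released it, and the jar lids haven't moved. Now on to the knob.

Request:
{"method": "carry_out", "body": {"increments": [[-1,2.31,0,0,0,0,1],[-1,2.31,0,0,0,0,1],[-1,2.31,0,0,0,0,1],[-1,2.31,0,0,0,0,1],[-1,2.31,0,0,0,0,1],[-1,2.31,0,0,0,0,1],[-1,2.31,0,0,0,0,1],[-1,2.31,0,0,0,0,1],[-1,2.31,0,0,0,0,1],[-1,2.31,0,0,0,0,1],[-1,2.31,0,0,0,0,1],[-1,2.31,0,0,0,0,1]]}}

```text
t: 20.92
tcp_pos: [0.4422, 0.0035, 0.3133]
tcp_rot: [-3.056, -0.727, 0.002]
force: [0.6, -0.2, -0.2]
width: 0.0939
grasp_force: 0.0
```

Request:
{"method": "carry_out", "body": {"increments": [[0,0,0.8,0,0,2.3,1],[0,0,0.8,0,0,2.3,1],[0,0,0.8,0,0,2.3,1],[0,0,0.8,0,0,2.3,1],[0,0,0.8,0,0,2.3,1],[0,0,0.8,0,0,2.3,1],[0,0,0.8,0,0,2.3,1],[0,0,0.8,0,0,2.3,1],[0,0,0.8,0,0,2.3,1],[0,0,0.8,0,0,2.3,1],[0,0,0,0,0,0,1],[0,0,0,0,0,0,1]]}}

```text
t: 21.92
tcp_pos: [0.4423, 0.0048, 0.2334]
tcp_rot: [-3.139, -0.105, 0.002]
force: [-0.2, -0.4, -0.3]
width: 0.0937
grasp_force: 0.0
```

Run:
```python
from h import *
np.set_printoptions(linewidth=250,precision=4,suppress=True)
delta([.4425,.005,.06])
s=sense();C=cam('wrist',s);w=camera('wrist');cv2.imwrite('pics/w9.png',w[:,:,::-1])
print('knob pred',proj(C,[.4425,.005,.109]),'ptr',proj(C,[.478,.008,.018]),'clip',proj(C,[.484,-.0285,.014]))
c=w[60:240,130:370,::-1];cv2.imwrite('pics/m9.png',cv2.resize(c,(800,600),interpolation=cv2.INTER_CUBIC))
```

```text
t 21.9167 tcp [0.4423 0.0048 0.2334] d tool cm [ 0.05 -0.01 17.34] w 0.0937 gf 0.0 F [-0.2 -0.4 -0.3] 
R [[0.9978, 0.0667, -0.0016], [0.0667, -0.9978, 0.0004], [-0.0015, -0.0005, -1.0]] q [ 0.41  0.06 -0.51  1.97  0.03  1.12 -1.61]
knob pred [253.0561 180.0971] ptr [252.6422 136.2552] clip [280.8112 133.208 ]
```

View pics/m9.png

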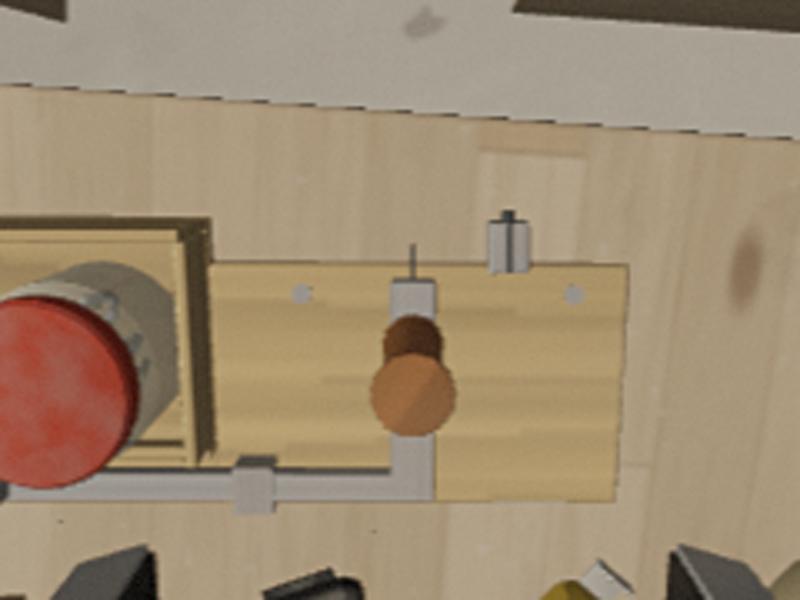

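The last view shows, in crop px, the knob cap at (413,395), the pointer line at u=413 (v 245–280), and the clip's dark line at u=509 (v 215–270). The tongue's back edge runs from (212,263) to (628,266).

Run:
```python
from h import *
np.set_printoptions(precision=4,suppress=True)
C=cam('wrist',sense());k=lambda u,v:(130+(u+.5)/3.3333-.5,60+(v+.5)/3.3333-.5)
P=lambda u,v,z:atz(C,k(u,v),z)[:2]
e=P(212,263,.008)-P(628,266,.008);print('len(169)',np.linalg.norm(e));e/=np.linalg.norm(e);print('yaw',np.arctan2(-e[0],e[1]))
p=P(413,255,.018);print('ptr',p,'knob',P(413,395,.109))
for v in(225,245,265):
    c=P(509,v,.014);print('clip',c,'pull',-(c-p)@e)
# top cam
```

```text
len(169) 0.16655599835110776
yaw 0.061095836022635824
ptr [0.4787 0.0068] knob [0.445  0.0046]
clip [ 0.4924 -0.0299] pull 0.03741743468240341
clip [ 0.4847 -0.0306] pull 0.03767291225095348
clip [ 0.4769 -0.0313] pull 0.03793109588957841
```

Request:
{"method": "carry_out", "body": {"increments": [[0.2,0,1,0,0,0,1],[0,0,1.7,0,0,0,1],[0,0,1.7,0,0,0,1],[0,0,1.7,0,0,0,1],[0,0,1.7,0,0,0,1],[0,0,1.7,0,0,0,1],[0,0,1.7,0,0,0,1],[0,0,1.7,0,0,0,1],[0,0,1.7,0,0,0,1],[0,0,1.7,0,0,0,1],[0,0,0.8,0,0,0,1],[0,0,0,0,0,0,1],[0,0,0,0,0,0,1]]}}

```text
t: 23.05
tcp_pos: [0.4447, 0.0051, 0.0629]
tcp_rot: [-3.14, -0.104, 0.001]
force: [0.6, 0.1, 0.4]
width: 0.094
grasp_force: 0.0
```

Request:
{"method": "carry_out", "body": {"increments": [[0,0,0,0,0,0,-1],[0,0,0,0,0,0,-1],[0,0,0,0,0,0,-1],[0,0,0,0,0,0,-1],[0,0,0,0,0,0,-1],[0,0,0,0,0,0,-1],[0,0,0,0,0,0,-1],[0,0,0,0,0,0,-1],[0,0,0,0,0,0,-1],[0,0,0,0,0,0,-1],[0,0,0,0,0,0,-1],[0,0,0,0,0,0,-1]]}}

```text
t: 24.05
tcp_pos: [0.4447, 0.0048, 0.0628]
tcp_rot: [3.14, 0.103, -0.0]
force: [-0.8, -1.2, -0.4]
width: 0.0257
grasp_force: 30.0
```

Run:
```python
from h import *
np.set_printoptions(linewidth=250)
s=sense();delta(s['tcp_pos']);C=cam('wrist',s);w=camera('wrist');cv2.imwrite('pics/w10.png',w[:,:,::-1]);g=cv2.cvtColor(w,cv2.COLOR_RGB2GRAY)
a=proj(C,[.4787,.0068,.018]);c=proj(C,[.487,-.031,.014]);print(a,c)
for v in(int(a[1])-6,int(a[1]),int(a[1])+6,int(c[1])):print(v,g[v,220:340:2])
```

```text
t 24.05 tcp [0.4447 0.0048 0.0628] d tool cm [0. 0. 0.] w 0.0257 gf 30.0 F [-0.8 -1.2 -0.4] 
R [[0.9979, 0.0652, -0.0001], [0.0652, -0.9979, -0.0001], [-0.0001, 0.0, -1.0]] q [ 0.34  0.31 -0.47  2.14  0.21  0.73 -1.78]
[253.5310053  163.21178497] [302.12647786 155.01126281]
157 [167 167 168 166 161 158 161 159 160 161 159 159 160 162 163 161 164 162 162 160 161 163 163 161 158 161 162 162 161 160 161 165 166 169 171 120 161 157 155 157  95  99 154 154 154 128 171 169 167 166 167 169 170 170 170 169 167 160 159 164]
163 [167 169 169 166 164 161 161 162 161 160 160 162 162 163 162 164 130 108 164 162 163 162 163 162 157 161 164 161 162 160 162 166 166 167 170 120 160 157 154 154 105 103 155 154 154 130 170 168 166 167 167 170 169 170 167 167 161 159 163 161]
169 [161 160 161 160 162 160 161 162 160 160 161 160 159 160 161 162 129 106 160 159 159 158 158 159 158 158 158 158 159 158 157 157 159 156 155 141 158 155 153 153  98 111 155 154 157 132 157 156 155 157 155 155 155 155 153 151 154 153 154 154]
155 [165 167 168 166 164 160 160 162 160 161 159 161 161 163 162 163 162 161 162 163 160 162 162 162 157 163 162 162 162 163 161 163 168 169 171 117 162 157 156 156  97  89 156 152 153 131 172 170 169 166 166 169 170 168 169 169 165 161 162 162]
```

Request:
{"method": "carry_out", "body": {"increments": [[0,0.1,0,0,0,0,-1],[0,0.25,0,0,0,0,-1],[0,0.25,0,0,0,0,-1],[0,0.25,0,0,0,0,-1],[0,0.25,0,0,0,0,-1],[0,0.25,0,0,0,0,-1],[0,0.25,0,0,0,0,-1],[0,0.25,0,0,0,0,-1],[0,0.25,0,0,0,0,-1],[0,0.25,0,0,0,0,-1],[0,0.25,0,0,0,0,-1],[0,0.25,0,0,0,0,-1],[0,0.25,0,0,0,0,-1],[0,0.25,0,0,0,0,-1],[0,0.25,0,0,0,0,-1],[0,0.25,0,0,0,0,-1],[0,0.15,0,0,0,0,-1],[0,0,0,0,0,0,-1],[0,0,0,0,0,0,-1],[0,0,0,0,0,0,-1]]}}

```text
t: 25.77
tcp_pos: [0.4473, -0.0349, 0.0628]
tcp_rot: [-3.14, -0.103, 0.0]
force: [-0.9, 7.1, 0.5]
width: 0.0258
grasp_force: 30.0
```

Run:
```python
from h import *
np.set_printoptions(linewidth=250)
s=sense();delta(s['tcp_pos']);w=camera('wrist');cv2.imwrite('pics/w11.png',w[:,:,::-1]);g=cv2.cvtColor(w,cv2.COLOR_RGB2GRAY)
for v in range(145,178,3):print(v,g[v,236:276])
red('wrist',.1);red('scene',.1)
```

```text
t 25.7667 tcp [ 0.4473 -0.0349  0.0628] d tool cm [0. 0. 0.] w 0.0258 gf 30.0 F [-0.9  7.1  0.5] 
R [[0.9979, 0.0654, -0.0002], [0.0654, -0.9979, 0.0003], [-0.0002, -0.0003, -1.0]] q [ 0.41  0.32 -0.46  2.13  0.21  0.73 -1.69]
145 [164 164 165 165 168 167 160 147 140 125 117  92  78  81  78  65  56  41  68 102 104 102 102 118 154 170 167 167 166 167 167 166 167 163 162 165 164 165 166 168]
148 [163 165 164 165 158 141 141 142 144 143 147 144 139 114  81  88 116 142 144 142 142 143 144 129 116 150 169 167 168 167 166 166 165 164 164 163 165 165 165 167]
151 [161 164 168 164 162 155 156 156 154 154 153 155 150 126  73  72 111 152 152 149 151 152 152 139 109 138 170 168 167 168 167 165 165 164 163 163 165 165 167 166]
154 [162 165 165 165 161 151 154 153 154 154 151 152 148 123  72  66 112 151 151 150 151 150 150 141 113 138 171 167 168 167 168 167 165 163 163 164 164 163 166 167]
157 [162 164 166 167 160 148 154 153 153 152 151 152 153 135  75  71 112 154 152 152 149 150 150 143 116 139 167 170 167 166 164 165 164 163 163 163 165 164 165 166]
160 [163 162 164 166 157 142 154 152 153 15
[... 447 characters left out ...]
88  92]
169 [155 155 153 152 153 155 155 150 152 152 149 149 150 140  91  73  74  76 102 138 149 148 149 141 120 122 154 153 151 151 151 150 151 151 152 152 151 150 151 152]
172 [156 155 153 155 154 154 151 137 127 143 138 126 125 131 140 136 111  82 106 147 157 157 154 156 154 155 155 154 152 153 151 152 153 153 152 153 152 152 152 153]
175 [153 156 153 157 155 157 146 110  81  78  79  76  78  79  80  83  79  81  79  78  80  80  78  78  77  79  81  99 134 154 155 153 152 154 154 154 154 154 151 153]
wrist [  0 221  22  72 997] [  9.3 257.3] [0.4343 0.102  0.1   ]
scene [198 189  20  16 255] [208.  196.5] [0.4264 0.1336 0.1   ]
scene [172 200  21  17 282] [182.2 208.4] [0.4264 0.2246 0.1   ]
```

The clip line is at u≈250.8 and the pointer at u≈253, so the pull is about 1.8 mm too far. I'll ease back.

Request:
{"method": "carry_out", "body": {"increments": [[0,-0.1,0,0,0,0,-1],[0,-0.08,0,0,0,0,-1],[0,0,0,0,0,0,-1],[0,0,0,0,0,0,-1],[0,0,0,0,0,0,-1],[0,0,0,0,0,0,-1],[0,0,0,0,0,0,-1],[0,0,0,0,0,0,-1],[0,0,0,0,0,0,-1]]}}

```text
t: 26.67
tcp_pos: [0.4471, -0.0331, 0.0628]
tcp_rot: [-3.14, -0.103, 0.0]
force: [-1.7, 5.8, -0.3]
width: 0.0255
grasp_force: 30.0
```

Run:
```python
from h import *
np.set_printoptions(linewidth=250)
s=sense();delta(s['tcp_pos']);w=camera('wrist');g=cv2.cvtColor(w,cv2.COLOR_RGB2GRAY)
for v in (151,155,163,167,172):print(v,g[v,240:272])
```

```text
t 26.6667 tcp [ 0.4471 -0.0331  0.0628] d tool cm [0. 0. 0.] w 0.0255 gf 30.0 F [-1.7  5.8 -0.3] 
R [[0.9979, 0.0655, -0.0002], [0.0655, -0.9979, 0.0003], [-0.0002, -0.0003, -1.0]] q [ 0.41  0.32 -0.46  2.13  0.21  0.73 -1.69]
151 [166 167 157 148 155 155 155 155 153 153 155 140  77  66 100 142 151 152 151 152 149 144 120 130 170 168 168 167 168 167 166 163]
155 [165 166 162 154 161 153 155 154 152 151 154 142  90  68  90 129 152 149 150 150 150 144 117 122 168 167 168 168 167 167 165 164]
163 [163 164 166 163 155 152 152 154 151 150 152 142 106  70  88 130 150 152 148 149 149 147 127 128 170 170 169 165 165 164 164 165]
167 [113 114 112 124 146 153 152 152 150 148 151 143 107  74  83 119 150 149 149 148 148 148 131 100 109 112 111 112 110 111 113 112]
172 [154 155 156 155 145 135 146 144 136 127 125 120  98  78  96 138 157 157 157 156 155 156 154 153 154 154 151 153 152 152 152 153]
```

The pointer now overlies the line (both at u≈253), and it has held there for more than 0.3 s. I'm handing in the job.

```bash
python3 -c "
from station import *
print(job_done())"
```

```text
the job is handed in; nothing more can be done
None
```

I stood the jar in the right cell and the spray can in the left cell, then pulled the keeper about 38 mm so its pointer is on the clip's line; the gripper is still holding the knob there, and the job is handed in (no verdict was returned).

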